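# Walk the heating block round to the temperature-check fence

## Robot

A 6-joint arm with a two-finger parallel gripper is mounted at the origin on the work surface. World frame = base frame: x ahead of the robot, y to its left, z up, the work surface at z = 0. Lengths are in mm, angles in degrees, forces in N, time in s.
With the tool pointing down it reaches from about 350 to 975 mm from the base axis. Payload 17.4 kg.
Tool frame: the origin (TCP) lies between the finger pads; the fingertips stand 17 mm ahead of it and the grasp point (between the pads) lies 2 mm behind it; z points along the fingers, y is the line along which they close (so a half turn about z gives the same grasp; the last joint's range is limited). The gripper opens to 85 mm and grips with 20 to 120 N. Pads are 22 mm wide; open, the fingers measure 114 mm over their backs; the gripper's body (76 mm by 85 mm) begins 54 mm behind the grasp point. The pads swing forward as they close: fully open they stand 13 mm farther back than shut.
Start: joints at [-66.394, 6.646, 82.598, -0, 90.757, -2.166], TCP at [293.472, -607.871, 248.303] pointing down, gripper open.
Joint ranges: [-162.19, 162.19], [-47.58, 125.68], [4.15, 143.07], [-65.23, 245.23], [0.69, 171.88], [-170.13, 170.13]. Speed limits (degrees/s): [108.29, 108.29, 127.2, 180, 180, 180].

## Interface

Orientations are given as [roll, pitch, yaw] about the fixed x, y, z axes, in that order (R = Rz(yaw) Ry(pitch) Rx(roll)).
In Python, from plant import manip, read_camera, get_calibration, order, cut_out, tip_of gives the robot as it stands. The module is installed in compiled form; this text tells all that it offers.
- The arm moves only by the tool play_rows, never from a script. Its argument "rows" is a list of rows, each a list of 6 numbers: the shift along the tool's x, y, z in m, then the turn, a rotation vector about the tool's x, y, z in rad. A call has 1 to 10 rows; each row is the pose to reach, as a shift and turn from the pose commanded when the call began, along the tool's axes at that moment; what a row does not reach only later rows make up. A row lasts 1/8 s, in which the tool goes at most 62.5 mm and 10.7 degrees, less where a joint would pass 70% of its speed; a pose out of reach is approached as far as the arm can. A call with a gripper value outside its range is refused whole. "jaw" is the closure, from -1 (fully open) to 1 (shut), set as the call begins (left out, the last holds). The fingers move at their own pace and stop on an object; the grip force is fixed at half the most. Time passes only in rows, so rows that repeat a pose let the fingers close. It gives the time, the measured TCP pose, the force, the opening and the grip force at its end, in the units of the state.
- manip.observe(): the state, without advancing time (a new reading comes with each control period).
- read_camera(name): name is "scene" or "top" or "wrist"; returns the picture (420x560x3 uint8, red, green, blue); there is no depth.
- get_calibration(name): a dict with "fx", "fy", "cx", "cy" (pixels), "k1" (the pictures are not rectified: a ray, as slopes to the right and down, at radius r is drawn at 1 + k1 r^2 times it, then the intrinsics apply), "rvec" (rotation vector, rad) and "tvec" (3), from world to camera coordinates, as OpenCV has them. Camera axes: x right, y down, z forward; pixel columns grow to the right and rows downward; lengths in mm; the calibration is good to about 2 mm. A picture is of the moment at which its call begins: read the wrist's pose just before it. get_calibration takes no time and is no camera call; for the wrist camera it gives the pose at the moment of the call.
- order.hand_in(): hands the job in; it is judged then, once.
Trained networks look in the newest picture that a camera, given by its name, has taken for a name from the list of things; names that differ only in an ending like _2 or _b are one class to them, and where a whole thing is asked for, a point or a joint stands for the part that bears it (a point fixed in the world has none). Each returns a list of dicts, best first, with "confidence" (0 to 1); they miss things now and then, are a little off and sometimes report something else, mostly with a low value. They report only what shows in the picture. A call takes as long as a camera call. They do not tell look-alikes from the thing itself.
- cut_out(camera, query): "pixels" (420x560 bool, what is visible of it) and "location" ([column, row] in pixels, amid what is visible of it).
- tip_of(camera, query): "location" ([column, row] in pixels: a listed point, or the origin of a listed thing).
The state is a dict: "t": time; "joints": joint angles; "dq": joint speeds; "effort": joint torques, N m; "tcp_pos": TCP position; "eef_rot": TCP orientation; "contact_force": force on the tool from outside, world axes, zero at the start; "wrist_torque": the same for the moment, N m; "finger_gap": finger opening in mm; "grip_force": force on a finger pad.
Only numpy, scipy, OpenCV 4.12 (cv2) and the standard library are available. Lean on these libraries where they do the work, as an engineer would, in place of code of your own. Each camera call takes 0.05 s, during which the arm holds its last target. There are 200 camera calls.

## Task

The heavy aluminium heating block sits askew on the lab bench. Pushing its corners with the fingertips, turn it round on the bench, clear of the steel fence, until its red face looks squarely at the fence; only then push it up until the red face lies flat against the fence, with the middle of that face no more than 25 mm to either side of the middle of the fence's blue mark. Never lift the block, leave the rack, bottle and jar alone, and take the hand away at the end.

Things in the scene. Friction and masses are not known exactly. Their poses are not given: they have to be found in the camera images.
- block: Solid aluminium dry-bath block, 90 (its x) x 120 (y) x 40 mm high, 0.75 to 0.97 kg, loose, slides with dry friction; wells are only drawn on its flat top. Origin: centre of underside, z up. Its +x side, 120 mm wide, is the red face; a red stripe runs along that top edge. Starts turned 45 to 92 degrees anticlockwise (from above) from facing the fence, its middle 140 to 170 mm before it.
- block_face (a point): Middle of the lower edge of the block's red face: 45 mm from the block's origin along its x, at bench height.
- fence: Fixed steel fence: bar 260 mm long (its y), 12 thick, 30 high; foot and blue housing (31 high) reach 62 mm behind. Origin: bench level, middle of the front face; x points into the fence, so the face is x = 0 and free bench x < 0. Blue mark, 20 mm wide, at y = 0. When the block faces it both x axes point the same way; flush, the block's origin is at x = -45 mm. Place and yaw (to 14 deg) vary.
- tube_rack: Blue tube rack with a few small capped tubes, 85 (x) by 125 (y) by 43 mm high, loose, to the left of the work. Origin at the centre of its underside. Leave alone.
- reagent_bottle: Clear glass bottle with white cap, 60 mm across and 120 mm tall, loose, to the right of the work. Origin at the centre of its underside. Leave alone.
- amber_jar: Amber jar with black lid, 54 mm across and 80 mm tall, loose, to the right of the work. Origin at the centre of its underside. Leave alone.
Not all that is in view belongs to the job. Of the things that look like the block, take the one that is nearest to the robot's base at the start.

How it is judged:
By the outcome, as a careful person would: the job done as asked, in the order asked, and still so for the second after the job is handed in, with the robot touching nothing.
It also fails if it takes over 67 s, if anything falls off the work surface, if the arm or the gripper's body presses on something with over 40 N, if the wrist force passes 120 N, or if a joint passes its speed limit or range.

## Working session

There is one attempt and no reset: what is moved stays moved. The work goes in short steps, Python scripts to look and compute and a tool call to move; the robot and the scene stay as the last step left them, time stands still between calls to the robot, and variables do not carry over. Pictures are saved under pics/ and viewed, at most 11 in all, crops included, and the job is handed in when it is done.

Besides the shell and the picture viewer there is one more tool, called as a command line: name --pt "numbers of a row" for each row, then --argument value for the rest. play_rows: Moves the arm, as the interface text tells. Its arguments: {"type":"object","properties":{"rows":{"type":"array","items":{"type":"array","items":{"type":"number"}}},"jaw":{"type":"number"}},"required":["rows"]}

```bash
mkdir -p pics; cat > h.py <<'E'
import numpy as np, cv2
from plant import manip, read_camera, get_calibration, order, cut_out, tip_of
def cam(n):
    c=get_calibration(n);K=np.array([[c['fx'],0,c['cx']],[0,c['fy'],c['cy']],[0,0,1.]])
    R=cv2.Rodrigues(np.array(c['rvec'],float))[0];t=np.array(c['tvec'],float).ravel()
    return K,c['k1'],R,t
def proj(n,P,C=None):
    K,k,R,t=C or cam(n);p,_=cv2.projectPoints(np.array(P,float).reshape(-1,3),cv2.Rodrigues(R)[0],t,K,np.array([k,0,0,0,0.]));return p.reshape(-1,2)
def ray(n,uv,z,C=None):
    K,k,R,t=C or cam(n);q=cv2.undistortPoints(np.array(uv,float).reshape(-1,1,2),K,np.array([k,0,0,0,0.])).reshape(-1,2)
    d=np.c_[q,np.ones(len(q))]@R;o=-R.T@t;return o+d*((z-o[2])/d[:,2])[:,None]
def save(n,f):
    im=read_camera(n);cv2.imwrite('pics/'+f,im[:,:,::-1]);return im
E
python3 - <<'E'
from h import *
s=manip.observe();print(s['t'],s['tcp_pos'],s['eef_rot'],s['contact_force'],s['finger_gap'])
for n in['top','scene']:
    save(n,n+'0.png')
    for q in['block','fence','tube_rack','reagent_bottle','amber_jar']:
        for d in tip_of(n,q)[:3]: print(n,q,d['confidence'],np.round(d['location']),np.round(ray(n,d['location'],0)))
    for d in tip_of(n,'block_face')[:3]: print(n,'bf',d['confidence'],d['location'],np.round(ray(n,d['location'],0)))
a=cv2.imread('pics/top0.png');b=cv2.imread('pics/scene0.png')
E
```

```text
0.0 [ 293.42340714 -607.70642456  247.53882869] [-1.79933215e+02 -3.54251265e-03  2.57728970e+01] [ 0.26841864 -0.90203442  0.0728565 ] 85.38702730310557
top block 0.81 [427. 255.] [[ 488. -430.    0.]]
top block 0.74 [382. 147.] [[ 793. -308.    0.]]
top block 0.63 [281. 239.] [[523. -25.   0.]]
top fence 0.62 [291. 184.] [[678. -48.   0.]]
top tube_rack 0.7 [198. 191.] [[650. 211.   0.]]
top tube_rack 0.51 [376. 240.] [[ 527. -288.    0.]]
top reagent_bottle 0.76 [386. 206.] [[ 623. -318.    0.]]
top amber_jar 0.96 [375. 238.] [[ 531. -285.    0.]]
top bf 0.86 [413.9, 262.7] [[ 466. -392.    0.]]
top bf 0.76 [396.3, 156.9] [[ 766. -349.    0.]]
scene block 0.96 [155. 281.] [[ 792. -314.    0.]]
scene block 0.9 [274. 178.] [[520. -30.   0.]]
scene block 0.81 [117. 175.] [[ 489. -431.    0.]]
scene fence 0.58 [265. 232.] [[680. -62.   0.]]
scene tube_rack 0.65 [374. 222.] [[667. 205.   0.]]
scene reagent_bottle 0.6 [160. 219.] [[ 630. -314.    0.]]
scene amber_jar 0.77 [174. 186.] [[ 530. -285.    0.]]
scene bf 0.86 [435.2, 157.5] [[479. 401.   0.]]
scene bf 0.8 [131.3, 163.7] [[ 453. -400.   -0.]]
scene bf 0.66 [144.8, 268.9] [[ 760. -339.    0.]]
```

View pics/top0.png

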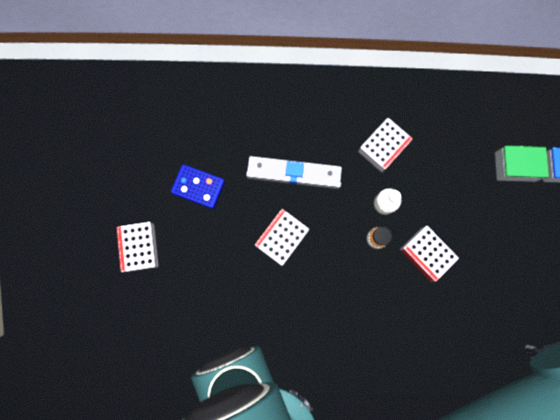

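View pics/scene0.png

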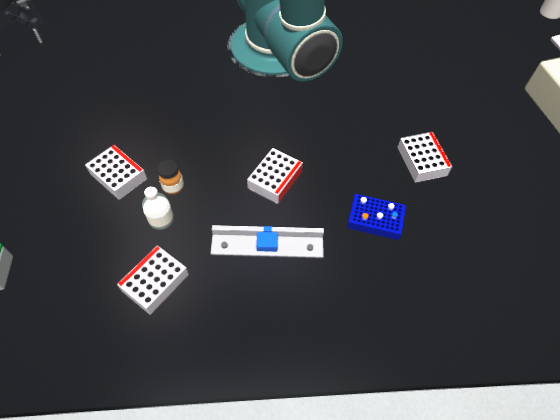

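The top view shows our block at about (282,237) and the fence at about (294,172). The look-alike blocks are farther from the base. Next I fit the poses.

```bash
cat >> h.py <<'E'
from scipy.optimize import minimize
BLOCK=[(-45,45,-60,60,0,40)]
FENCE=[(0,12,-130,130,0,30),(12,62,-130,130,0,6)]
def corners(bs): return [np.array([(x,y,z) for x in b[:2] for y in b[2:4] for z in b[4:]],float) for b in bs]
def place(P,p):
    a=np.radians(p[2]);c,s=np.cos(a),np.sin(a);return P@np.array([[c,s,0],[-s,c,0],[0,0,1]])+[p[0],p[1],0]
def sil(n,C,bs,p):
    m=np.zeros((420*2,560*2),np.uint8)
    for P in corners(bs):
        q=proj(n,place(P,p),C);cv2.fillConvexPoly(m,np.round(cv2.convexHull(q.astype(np.float32))*2*16+8).astype(np.int32),1,cv2.LINE_8,4)
    return cv2.resize(m.astype(np.float32),(560,420),interpolation=cv2.INTER_AREA)
def fit(bs,p0,masks):
    Cs={n:cam(n) for n in masks}
    g={n:cv2.GaussianBlur(m.astype(np.float32),(0,0),1) for n,m in masks.items()}
    f=lambda p:sum(np.abs(cv2.GaussianBlur(sil(n,Cs[n],bs,p),(0,0),1)-g[n]).sum()/g[n].sum() for n in g)
    best=None
    for da in (-20,0,20):
        S=np.array([p0]*4,float);S[:,2]+=da;S[1,0]+=12;S[2,1]+=12;S[3,2]+=12
        r=minimize(f,S[0],method='Nelder-Mead',options=dict(initial_simplex=S,xatol=.1,fatol=1e-4))
        if best is None or r.fun<best.fun:best=r
    return best.x,best.fun
def near(n,q,p,z=20,C=None):
    u=proj(n,[[p[0],p[1],z]])[0];L=[d for d in cut_out(n,q) if np.linalg.norm(np.array(d['location'])-u)<25]
    return L[0]['pixels'] if L else None
def measure(bs,q,p0,cams=('top','scene')):
    M={}
    for n in cams:
        read_camera(n);m=near(n,q,p0)
        if m is not None:M[n]=m
    if not M: return None,9
    return fit(bs,p0,M)+(list(M),)
E
python3 - <<'E'
from h import *
for cams in (('top','scene'),('top',),('scene',)):
    print(cams,measure(FENCE,'fence',[680,-52,-2],cams)); print(measure(BLOCK,'block',[523,-27,60],cams))
    
for n in('top','scene'):
  for q in('block','fence'):
    for d in cut_out(n,q)[:4]:print(n,q,d['location'],d['pixels'].sum())
print(manip.observe()['t'])
E
```

```text
('top', 'scene') (array([681.78251694, -54.63697419,  -4.90380715]), np.float64(0.12706851959228516), ['top', 'scene'])
(array([526.40923208, -26.97183198,  54.35303658]), np.float64(0.1638588309288025), ['top', 'scene'])
('top',) (array([682.21622672, -52.57854249,  -4.37609876]), np.float64(0.0655563548207283), ['top'])
(array([526.23136745, -25.41745274,  54.90099626]), np.float64(0.02436991222202778), ['top'])
('scene',) (array([680.84139064, -55.65661498,  -4.88702053]), np.float64(0.02650717832148075), ['scene'])
(array([523.04144735, -25.63215478,  55.35756866]), np.float64(0.12215521931648254), ['scene'])
top block [384.6, 142.9] 1450
top block [430.6, 256.8] 1723
top block [133.6, 247.2] 1686
top block [280.0, 234.3] 1541
top fence [288.2, 172.0] 1989
scene block [153.1, 278.8] 2595
scene block [273.1, 173.7] 1686
scene block [423.7, 158.0] 1830
scene block [117.8, 169.4] 1812
scene fence [264.5, 241.7] 3290
1.7
```

```bash
cat >> h.py <<'E'
F=np.array([681.8,-54.6,-4.8])
def rows(targets,step=60,start=None):
    """targets: (x,y,z,yaw) world; prints rows from the present pose"""
    s=manip.observe();p=np.array(s['tcp_pos']);yaw=s['eef_rot'][2]
    if start is not None:p=np.array(start[:3],float);yaw=start[3]
    a=np.radians(yaw);X=np.array([np.cos(a),np.sin(a),0]);Y=np.array([np.sin(a),-np.cos(a),0])
    cur=np.r_[p,yaw];out=[]
    for t in targets:
        st=step if len(t)<5 else t[4];t=np.array(t[:4],float)
        n=max(1,int(np.ceil(max(np.linalg.norm(t[:3]-cur[:3])/st,abs(t[3]-cur[3])/10.5))))
        for i in range(1,n+1):
            q=cur+(t-cur)*i/n;d=q[:3]-p
            out.append([round(float(v),3) for v in (d@X/1e3,d@Y/1e3,-d[2]/1e3,0,0,-np.radians(q[3]-yaw))])
        cur=t
    print('t',s['t'],'pos',np.round(p,1),round(yaw,1));
    for i in range(0,len(out),10):print(out[i:i+10])
def inf(p):
    a=np.radians(F[2]);d=np.array(p[:2])-F[:2];c,s=np.cos(a),np.sin(a)
    return np.round([c*d[0]+s*d[1],-s*d[0]+c*d[1],p[2]-F[2]],1)
def tow(x,y):
    a=np.radians(F[2]);c,s=np.cos(a),np.sin(a);return F[0]+c*x-s*y,F[1]+s*x+c*y
def body(b,x,y):
    a=np.radians(b[2]);c,s=np.cos(a),np.sin(a);return b[0]+c*x-s*y,b[1]+s*x+c*y
E
python3 - <<'E'
from h import *
b=[525.5,-26,55];print(inf(b))
x,y=body(b,-73,48);print(x,y)
rows([(x,y,230,55,57)])
E
```

```text
[-158.1   15.4   59.8]
444.309622020502 -58.26643028824618
t 1.7 pos [ 293.5 -607.9  248.3] 25.8
[[0.034, -0.039, 0.002, 0.0, 0.0, -0.046], [0.068, -0.078, 0.003, 0.0, 0.0, -0.093], [0.102, -0.117, 0.005, 0.0, 0.0, -0.139], [0.136, -0.156, 0.007, 0.0, 0.0, -0.186], [0.17, -0.195, 0.008, 0.0, 0.0, -0.232], [0.204, -0.234, 0.01, 0.0, 0.0, -0.278], [0.238, -0.273, 0.012, 0.0, 0.0, -0.325], [0.273, -0.312, 0.013, 0.0, 0.0, -0.371], [0.307, -0.351, 0.015, 0.0, 0.0, -0.417], [0.341, -0.39, 0.017, 0.0, 0.0, -0.464]]
[[0.375, -0.429, 0.018, 0.0, 0.0, -0.51]]
```

play_rows --pt "0.034 -0.039 0.002 0 0 -0.046" --pt "0.068 -0.078 0.003 0 0 -0.093" --pt "0.102 -0.117 0.005 0 0 -0.139" --pt "0.136 -0.156 0.007 0 0 -0.186" --pt "0.17 -0.195 0.008 0 0 -0.232" --pt "0.204 -0.234 0.01 0 0 -0.278" --pt "0.238 -0.273 0.012 0 0 -0.325" --pt "0.273 -0.312 0.013 0 0 -0.371" --pt "0.324 -0.371 0.015 0 0 -0.44" --pt "0.375 -0.429 0.018 0 0 -0.51" --jaw 1

```text
t: 2.95
tcp_pos: [436.7, -85.8, 231.7]
eef_rot: [179.9, -0.0, 55.1]
contact_force: [0.3, 0.9, 0.3]
finger_gap: 0.0
grip_force: 0.0
```

```bash
python3 - <<'E'
from h import *
s=manip.observe();print(s['tcp_pos'],s['eef_rot'],s['finger_gap'])
rows([(444.3,-58.3,28,55,50)])
E
```

```text
[436.65348876 -85.84182714 231.74685713] [ 1.79940378e+02 -2.27496658e-02  5.50941289e+01] 0.0032305067494442937
t 2.95 pos [436.7 -85.8 231.7] 55.1
[[0.005, -0.002, 0.041, 0.0, 0.0, 0.0], [0.011, -0.004, 0.081, 0.0, 0.0, 0.001], [0.016, -0.006, 0.122, 0.0, 0.0, 0.001], [0.022, -0.008, 0.163, 0.0, 0.0, 0.001], [0.027, -0.009, 0.204, 0.0, 0.0, 0.002]]
```

play_rows --pt "0 0 0 0 0 0" --pt "0 0 0 0 0 0"

```text
t: 3.2
tcp_pos: [436.6, -87.7, 231.5]
eef_rot: [180.0, 0.0, 55.0]
contact_force: [1.0, -0.3, 0.1]
finger_gap: 0.1
grip_force: 0.0
```

play_rows --pt "0.028 0.01 0.045 0 0 0" --pt "0.028 0.01 0.095 0 0 0" --pt "0.028 0.01 0.145 0 0 0" --pt "0.028 0.01 0.18 0 0 0" --pt "0.028 0.01 0.203 0 0 0" --pt "0.028 0.01 0.203 0 0 0"

```text
t: 3.95
tcp_pos: [459.8, -71.7, 27.1]
eef_rot: [-179.8, 0.1, 54.8]
contact_force: [0.2, 1.0, 0.4]
finger_gap: -0.1
grip_force: 0.0
```

```bash
python3 - <<'E'
from h import *
s=manip.observe();print(s['t'],s['tcp_pos'],s['eef_rot'])
print(measure(BLOCK,'block',[525,-26,55]),)
save('wrist','w1.png');save('top','top1.png')
a=cv2.imread('pics/w1.png');b=cv2.imread('pics/top1.png')[120:330,170:450]
cv2.imwrite('pics/c1.png',cv2.resize(np.hstack([a[::2,::2],b]),None,fx=1.4,fy=1.4))
E
```

```text
3.95 [459.75895938 -71.72566659  27.0620743 ] [-1.79847203e+02  7.50002715e-02  5.48423084e+01]
(array([527.65242549, -25.17523741,  55.57063762]), np.float64(1.4596731662750244), ['top', 'scene'])
```

View pics/c1.png

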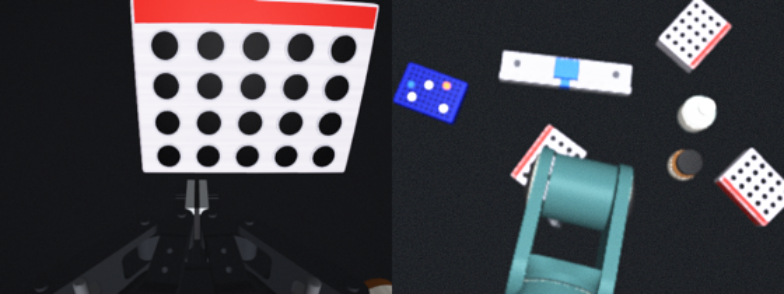

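Picture: the closed fingertips are behind the block's rear face, about 30 mm from its left corner. The wrist view is clear. I move to the corner and push along an arc, turning the tool with the block.

play_rows --pt "0 -0.02 0 0 0 0" --pt "0.01 -0.02 0 0 0 0" --pt "0.018 -0.02 0 0 0 0" --pt "0.024 -0.024 0 0 0 0.07" --pt "0.03 -0.027 0 0 0 0.14" --pt "0.036 -0.03 0 0 0 0.21" --pt "0.042 -0.032 0 0 0 0.28" --pt "0.048 -0.034 0 0 0 0.35" --pt "0.055 -0.036 0 0 0 0.42" --pt "0.062 -0.037 0 0 0 0.49"

```text
t: 5.5
tcp_pos: [466.7, 1.8, 28.7]
eef_rot: [180.0, 0.0, 26.8]
contact_force: [-3.5, -2.6, 3.0]
finger_gap: 0.1
grip_force: 2.3
```

```bash
cat >> h.py <<'E'
TOP=[(-45,45,-60,60,40,40)]
def wtop(p0):
    """fit block pose from bright/red block top in the wrist picture (mask by cut_out and colour)"""
    im=read_camera('wrist');C=cam('wrist');L=cut_out('wrist','block')
    if not L: return None
    m=L[0]['pixels'];M={'wrist':m}
    return fit(BLOCK,p0,M)
def bodyxy(b):
    s=manip.observe();d=np.array(s['tcp_pos'])[:2]-b[:2];a=np.radians(b[2]);return np.round([np.cos(a)*d[0]+np.sin(a)*d[1],-np.sin(a)*d[0]+np.cos(a)*d[1],s['eef_rot'][2]-b[2]],1)
E
python3 - <<'E'
from h import *
r=wtop([535,-15,35]);print(r)
if r: print(inf(r[0]),bodyxy(r[0]))
im=save('wrist','w2.png')
E
```

```text
(array([540.24706126, -14.74834612,  27.92087597]), np.float64(0.007542292587459087))
[-144.4   27.9   32.7] [-57.   49.2  -1. ]
```

View pics/w2.png

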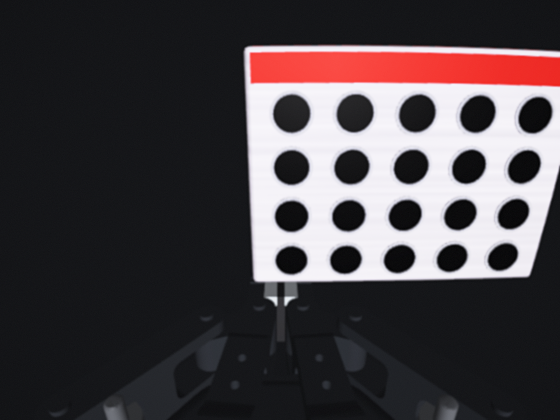

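The picture shows the fingers flush on the rear face, near its left corner. The pose fit is tight: 32.7° still to turn, at (-144, 28) in the fence frame. Next I go round to the block's +y side and push near the red end, which also brings y back to 0.

play_rows --pt "-0.015 0 0 0 0 0" --pt "-0.015 -0.04 0 0 0 0" --pt "0.02 -0.05 0 0 0 0" --pt "0.065 -0.05 0 0 0 0" --pt "0.092 -0.046 0 0 0 0" --pt "0.092 -0.036 0 0 0 0" --pt "0.092 -0.03 0 0 0 0"

```text
t: 6.52
tcp_pos: [533.9, 68.8, 28.2]
eef_rot: [-180.0, 0.0, 26.9]
contact_force: [-0.6, -0.0, -0.7]
finger_gap: -0.1
grip_force: 0.0
```

```bash
python3 - <<'E'
from h import *
r=wtop([540,-15,28]);print(r)
if r: print(inf(r[0]),bodyxy(r[0]))
print(measure(BLOCK,'block',[540,-15,28],('scene',)))
im=save('wrist','w3.png')
E
```

```text
(array([577.51221025, -65.14343848,  54.71315033]), np.float64(0.5122656226158142))
[-103.   -19.2   59.5] [ 84.2 112.9 -27.8]
(array([539.15610619, -13.77674809,  26.25010231]), np.float64(0.12322382628917694), ['scene'])
```

View pics/w3.png

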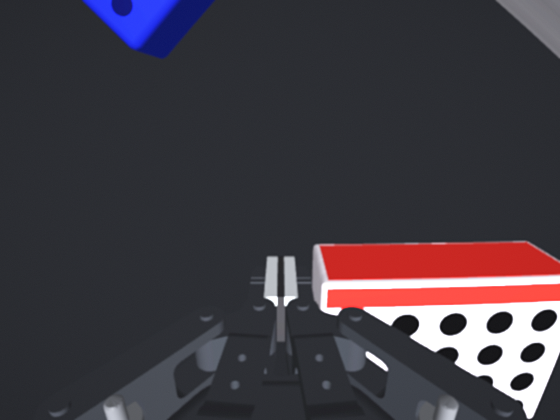

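The picture shows the fingers just left of the block's left side, at the red end, with a gap of about 8 mm. Now the arc push.

play_rows --pt "0 0.006 0 0 0 0" --pt "0 0.01 0 0 0 0" --pt "0.003 0.014 0 0 0 0.044" --pt "0.006 0.018 0 0 0 0.087" --pt "0.01 0.027 0 0 0 0.175" --pt "0.014 0.036 0 0 0 0.262" --pt "0.018 0.045 0 0 0 0.349" --pt "0.02 0.054 0 0 0 0.436" --pt "0.022 0.064 0 0 0 0.524" --pt "0.022 0.064 0 0 0 0.524"

```text
t: 8.02
tcp_pos: [583.4, 22.3, 28.3]
eef_rot: [180.0, 0.0, -3.1]
contact_force: [-0.5, -0.3, -0.3]
finger_gap: 0.4
grip_force: 0.0
```

```bash
python3 - <<'E'
from h import *
for c in('scene','top'):
    r=measure(BLOCK,'block',[545,-40,0],(c,));print(c,r)
    if r[0] is not None: print(inf(r[0]),bodyxy(r[0]))
a=save('wrist','w4.png');b=save('scene','s4.png')[100:310,140:420]
cv2.imwrite('pics/c4.png',np.hstack([cv2.resize(a,(280,210)),b])[:,:,::-1])
E
```

```text
scene (array([544.36261937, -50.46914943,  -3.26567831]), np.float64(0.2776397466659546), ['scene'])
[-137.3   -7.4    1.5] [34.3 75.2  0.3]
top (None, 9)
```

View pics/c4.png

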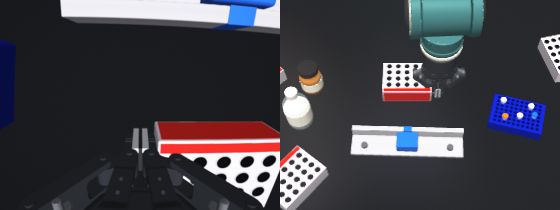

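The picture shows the block nearly square to the fence, with the gripper at its left side. I back off round to the rear.

play_rows --pt "0 -0.03 0 0 0 0" --pt "-0.05 -0.04 0 0 0 0.01" --pt "-0.1 -0.04 0 0 0 0.02" --pt "-0.15 -0.03 0 0 0 0.03" --pt "-0.15 0.025 0 0 0 0.03" --pt "-0.15 0.075 0 0 0 0.03" --pt "-0.15 0.075 0 0 0 0.03"

```text
t: 9.2
tcp_pos: [429.0, -46.2, 28.7]
eef_rot: [180.0, -0.0, -5.0]
contact_force: [-0.2, -0.0, -0.1]
finger_gap: 0.0
grip_force: 0.0
```

play_rows --pt "0.005 0 -0.005 0 0 0" --pt "0.01 0 -0.005 0 0 0" --pt "0.01 0 -0.005 0 0 0" --pt "0.01 0 -0.005 0 0 0" --jaw -1

```text
t: 9.7
tcp_pos: [439.2, -44.3, 33.2]
eef_rot: [-180.0, 0.0, -4.8]
contact_force: [0.0, 0.2, -0.4]
finger_gap: 72.3
grip_force: 0.0
```

```bash
cat > m.py <<'E'
from h import *
import sys
g=[float(v) for v in sys.argv[2:5]]
s=manip.observe();print(s['t'],np.round(s['tcp_pos'],1),np.round(s['eef_rot'],1),s['finger_gap'],'tcp in fence',inf([*s['tcp_pos'][:2],s['eef_rot'][2]]))
r=wtop(g)
if r: print('wrist',r,inf(r[0]),bodyxy(r[0]))
print('wrist fences',[ (d['confidence'],np.round(ray('wrist',d['location'],0),1)) for d in tip_of('wrist','fence')])
r=measure(BLOCK,'block',g)
if r[0] is not None: print(r,inf(r[0]))
save('wrist',sys.argv[1])
E
python3 m.py w5.png 544 -50 -3.3
```

```text
9.7 [439.2 -44.3  33.2] [-180.     0.    -4.8] 72.30298536260985 tcp in fence [-242.6  -10.     0. ]
wrist fences []
(array([544.52502584, -48.65341079,  -3.24533884]), np.float64(0.35675349831581116), ['top', 'scene']) [-137.3   -5.6    1.6]
```

View pics/w5.png

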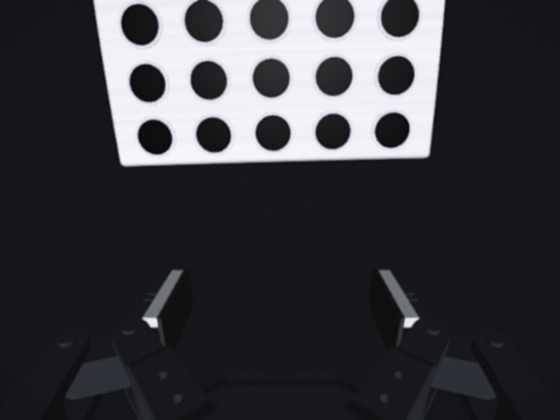

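The picture shows the block's rear edge from (122,165) to (428,157), only about 1.5° off the open fingers' line. A two-finger push over the first few mm will square it.

play_rows --pt "0.02 -0.004 0.008 0 0 0" --pt "0.038 -0.004 0.008 0 0 0" --pt "0.044 -0.004 0.008 0 0 0" --pt "0.048 -0.004 0.008 0 0 0" --pt "0.052 -0.004 0.008 0 0 0" --pt "0.056 -0.004 0.008 0 0 0" --pt "0.06 -0.004 0.008 0 0 0" --pt "0.064 -0.004 0.008 0 0 0" --pt "0.066 -0.004 0.008 0 0 0" --pt "0.066 -0.004 0.008 0 0 0"

```text
t: 11.35
tcp_pos: [505.1, -46.3, 25.3]
eef_rot: [-180.0, 0.0, -4.8]
contact_force: [-3.9, 0.7, 0.4]
finger_gap: 85.6
grip_force: 1.5
```

```bash
python3 m.py w6.png 562 -50 -4.5; python3 - <<'E'
from h import *
print(measure(FENCE,'fence',F))
E
```

```text
11.35 [505.1 -46.3  25.3] [-180.     0.    -4.8] 85.55562572410678 tcp in fence [-176.8   -6.6   -0. ]
wrist (array([561.89481532, -52.54101726,  -4.77835703]), np.float64(0.011478228494524956)) [-119.7   -8.     0. ] [-57.1   1.4  -0. ]
wrist fences []
(array([562.53249872, -52.65456247,  -5.12861817]), np.float64(9.341682434082031), ['top', 'scene']) [-119.    -8.    -0.3]
(array([681.06781424, -54.34652934,  -5.06532322]), np.float64(0.10971692949533463), ['top', 'scene'])
```

View pics/w6.png

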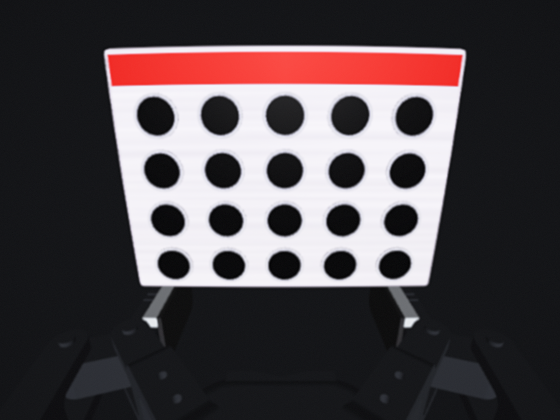

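The picture shows both fingers flat on the rear face, with the block square and centred. It is 75 mm short of flush and 8 mm off the mark, so I push up.

play_rows --pt "0.006 0 0 0 0 0" --pt "0.014 0 0 0 0 0" --pt "0.022 0 0 0 0 0" --pt "0.03 0 0 0 0 0" --pt "0.038 0 0 0 0 0" --pt "0.046 0 0 0 0 0" --pt "0.053 0 0 0 0 0" --pt "0.06 0 0 0 0 0" --pt "0.065 0 0 0 0 0" --pt "0.068 0 0 0 0 0"

```text
t: 13.2
tcp_pos: [573.4, -52.1, 25.4]
eef_rot: [180.0, 0.0, -4.8]
contact_force: [-5.6, 0.0, -0.6]
finger_gap: 85.4
grip_force: 2.3
```

play_rows --pt "0.001 0 0 0 0 0" --pt "0.002 0 0 0 0 0" --pt "0.003 0 0 0 0 0" --pt "0.004 0 0 0 0 0" --pt "0.005 0 0 0 0 0" --pt "0.005 0 0 0 0 0"

```text
t: 13.95
tcp_pos: [578.2, -52.5, 25.4]
eef_rot: [180.0, -0.0, -4.8]
contact_force: [-1.9, -0.3, -2.6]
finger_gap: 85.2
grip_force: 1.1
```

```bash
python3 m.py w7.png 636 -58 -4.9
```

```text
13.95 [578.2 -52.5  25.4] [180.   -0.   -4.8] 85.2003518725556 tcp in fence [-103.4   -6.6   -0. ]
wrist (array([635.04456289, -58.6951679 ,  -5.00128929]), np.float64(0.012542667798697948)) [-46.2  -8.   -0.2] [-57.1   1.2   0.2]
wrist fences [(0.7, array([[682.4, -57.3,   0. ]]))]
(array([618.29355497, -56.6301448 ,  -4.61319982]), np.float64(0.20485292375087738), ['scene']) [-63.1  -7.3   0.2]
```

View pics/w7.png

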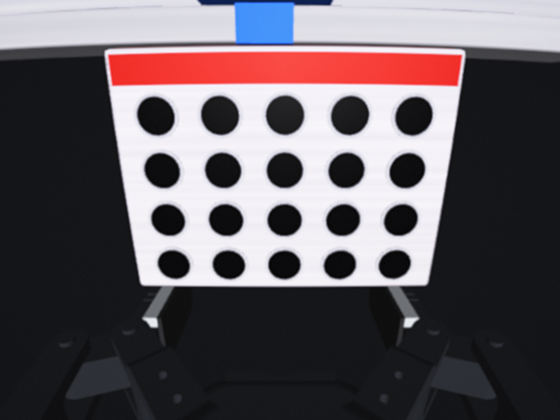

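The picture shows a thin gap to the fence. The mark, at about column 265, is some 7 mm from the block's middle at 285. I creep until the force rises.

play_rows --pt "0.0005 0 0 0 0 0" --pt "0.001 0 0 0 0 0" --pt "0.0015 0 0 0 0 0" --pt "0.002 0 0 0 0 0" --pt "0.002 0 0 0 0 0"

```text
t: 14.98
tcp_pos: [579.9, -52.7, 25.5]
eef_rot: [180.0, 0.0, -4.8]
contact_force: [-5.3, 0.2, 2.8]
finger_gap: 85.3
grip_force: 2.7
```

play_rows --pt "0.0005 0 0 0 0 0" --pt "0.001 0 0 0 0 0" --pt "0.001 0 0 0 0 0"

```text
t: 15.35
tcp_pos: [580.2, -52.7, 25.5]
eef_rot: [-180.0, 0.1, -4.8]
contact_force: [-13.4, 1.5, 7.8]
finger_gap: 85.3
grip_force: 6.7
```

play_rows --pt "0.0005 0 0 0 0 0" --pt "0.001 0 0 0 0 0" --pt "0.001 0 0 0 0 0"

```text
t: 15.72
tcp_pos: [580.4, -52.6, 25.5]
eef_rot: [-180.0, 0.3, -4.8]
contact_force: [-25.1, 3.3, 14.8]
finger_gap: 85.1
grip_force: 12.3
```

```bash
python3 m.py w8.png 636 -58 -4.9; python3 - <<'E'
from h import *
s=manip.observe();print(s['contact_force'],s['wrist_torque'])
E
```

```text
15.725 [580.4 -52.6  25.5] [-180.     0.3   -4.8] 85.12488151745995 tcp in fence [-101.3   -6.5   -0. ]
wrist (array([636.75950189, -58.88822106,  -4.8844852 ]), np.float64(0.010442659258842468)) [-44.5  -8.   -0.1] [-56.7   1.5   0. ]
wrist fences [(0.67, array([[682.1, -57. ,   0. ]]))]
(array([620.22852628, -57.07086615,  -3.1714732 ]), np.float64(0.20257742702960968), ['scene']) [-61.1  -7.6   1.6]
[-24.27822675   2.33148451  14.88637795] [ 0.31808583  3.387508   -0.32194727]
```

View pics/w8.png

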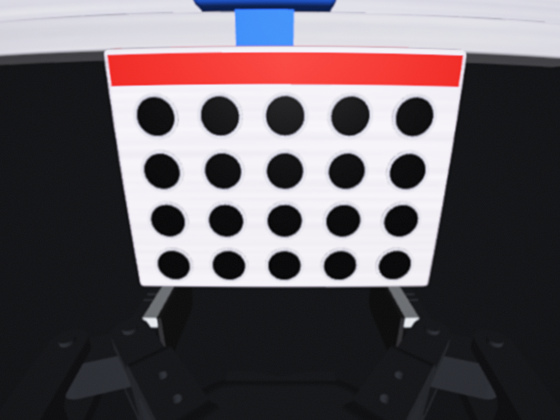

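The picture shows the red face against the fence, with the mark about 7 mm off its middle. The force rises stiffly and evenly, so I retreat.

play_rows --pt "-0.002 0 0 0 0 0" --pt "-0.01 0 0 0 0 0" --pt "-0.035 0 0 0 0 0" --pt "-0.07 0 0 0 0 0" --pt "-0.1 0 -0.03 0 0 0" --pt "-0.12 0 -0.08 0 0 0" --pt "-0.13 0 -0.12 0 0 0" --pt "-0.13 0 -0.15 0 0 0" --pt "-0.13 0 -0.15 0 0 0"

```text
t: 17.25
tcp_pos: [453.2, -42.0, 178.0]
eef_rot: [180.0, -0.3, -4.8]
contact_force: [-0.7, -0.2, -0.6]
finger_gap: 85.5
grip_force: 0.0
```

```bash
python3 m.py w9.png 636 -58 -4.9; python3 - <<'E'
from h import *
print(measure(BLOCK,'block',[636,-58,-4.9],('top',)));print(measure(FENCE,'fence',F))
E
```

```text
17.25 [453.2 -42.  178. ] [180.   -0.3  -4.8] 85.47830492364176 tcp in fence [-228.9   -6.6   -0. ]
wrist (array([635.02207351, -58.68523541,  -4.83206832]), np.float64(0.0252272579818964)) [-46.3  -8.   -0. ] [-183.4    1.4    0. ]
wrist fences []
(array([635.68292973, -56.90117226,  -4.57974774]), np.float64(0.2811926007270813), ['top', 'scene']) [-45.8  -6.2   0.2]
(array([635.79285241, -55.8360685 ,  -5.00816171]), np.float64(0.05072815343737602), ['top'])
(array([682.22213901, -55.2696662 ,  -4.53141888]), np.float64(0.13413479924201965), ['top', 'scene'])
```

View pics/w9.png

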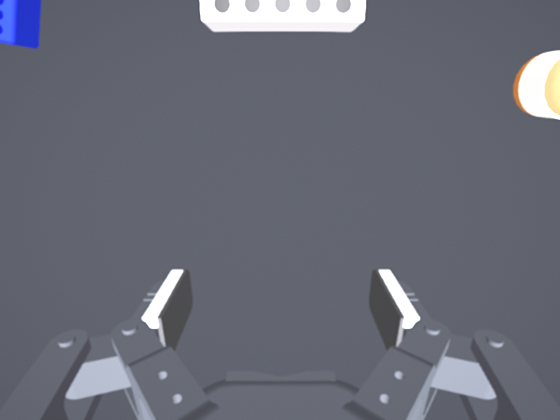

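The picture shows the hand well clear and the block standing by the fence. All fits agree it is flush: x about -45.5 mm, y about -7 mm, yaw within 0.3°.

```bash
python3 -c "
from plant import order;print(order.hand_in())"
```

```text
the job is handed in; nothing more can be done
None
```

The block was turned square clear of the fence, then pushed flush with the middle of its red face about 7 mm from the middle of the blue mark; the hand is clear and the job is handed in at about 18 s on the robot's clock, with no verdict returned.

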